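# Find the book-return pad with the tired spring and push down its tag

## Task

One of the three cork-faced spring pads for the book-return bin has gone soft. Press each pad well down (at least 5 mm) and let it up again, one after the other from the robot's left (+y) to its right, to feel which is the softest; only then push the orange service tag of that pad fully down onto its grey collar. Leave the other two tags up, pick nothing up, leave the books and desk things where they are, and finish clear of everything.

Things in the scene. Friction and masses are not known exactly. Their poses are not given: they have to be found in the camera images.
- board: plywood board 185 x 450 x 8 mm (x, y, z) screwed to the table, carrying three sprung mounts side by side in its left (y = +160 mm), middle (y = 0) and right (y = -160 mm) bays; origin at the centre of its underside, x away from the robot, y to the left
- pad_left (a point): centre of the upper face of the left bay's pad when the pad is free, 68 mm above the table and 35 mm beyond the board's centre line (a point fixed to the board: it does not move as the pad is pressed). The pad is a square cork-faced plate 84 x 84 x 12 mm on a coil spring, travel 14 mm down; it springs back when let go. All three look alike but press differently: half-way down the softest takes under 4 N, the others over 6 N, the stiffest about 10 N (16 N at its stop)
- tag_left (a point): centre of the upper face of the left bay's orange service tag when fully up, 76 mm above the table, 93 mm nearer the robot than the pad's centre (a point fixed to the board: it does not move with the tag). The tag is a cap 30 x 40 x 10 mm (x, y, z) on a white stem over a grey collar 50 mm tall; it starts 0 to 2.5 mm down, slides 16 mm straight down with about 3 N of drag until the cap rests on the collar (cap face then 60 mm above the table), and stays where it is left
- pad_middle (a point): centre of the upper face of the middle bay's pad when the pad is free, 68 mm above the table and 35 mm beyond the board's centre line (a point fixed to the board: it does not move as the pad is pressed). The pad is a square cork-faced plate 84 x 84 x 12 mm on a coil spring, travel 14 mm down; it springs back when let go. All three look alike but press differently: half-way down the softest takes under 4 N, the others over 6 N, the stiffest about 10 N (16 N at its stop)
- tag_middle (a point): centre of the upper face of the middle bay's orange service tag when fully up, 76 mm above the table, 93 mm nearer the robot than the pad's centre (a point fixed to the board: it does not move with the tag). The tag is a cap 30 x 40 x 10 mm (x, y, z) on a white stem over a grey collar 50 mm tall; it starts 0 to 2.5 mm down, slides 16 mm straight down with about 3 N of drag until the cap rests on the collar (cap face then 60 mm above the table), and stays where it is left
- pad_right (a point): centre of the upper face of the right bay's pad when the pad is free, 68 mm above the table and 35 mm beyond the board's centre line (a point fixed to the board: it does not move as the pad is pressed). The pad is a square cork-faced plate 84 x 84 x 12 mm on a coil spring, travel 14 mm down; it springs back when let go. All three look alike but press differently: half-way down the softest takes under 4 N, the others over 6 N, the stiffest about 10 N (16 N at its stop)
- tag_right (a point): centre of the upper face of the right bay's orange service tag when fully up, 76 mm above the table, 93 mm nearer the robot than the pad's centre (a point fixed to the board: it does not move with the tag). The tag is a cap 30 x 40 x 10 mm (x, y, z) on a white stem over a grey collar 50 mm tall; it starts 0 to 2.5 mm down, slides 16 mm straight down with about 3 N of drag until the cap rests on the collar (cap face then 60 mm above the table), and stays where it is left
- pad_k (a joint): how far the pad of mount k is pressed down, m: 0 free, 0.014 at its stop. The mounts are dealt out among the bays afresh each run, and the letters do not tell which bay
- tag_k (a joint): how far the tag of the same mount k is pushed down, m: 0 to 0.0025 at the start, 0.016 fully down
- pad_m (a joint): how far the pad of mount m is pressed down, m: 0 free, 0.014 at its stop. The mounts are dealt out among the bays afresh each run, and the letters do not tell which bay
- tag_m (a joint): how far the tag of the same mount m is pushed down, m: 0 to 0.0025 at the start, 0.016 fully down
- pad_t (a joint): how far the pad of mount t is pressed down, m: 0 free, 0.014 at its stop. The mounts are dealt out among the bays afresh each run, and the letters do not tell which bay
- tag_t (a joint): how far the tag of the same mount t is pushed down, m: 0 to 0.0025 at the start, 0.016 fully down
- book_low: blue book 120 x 180 x 34 mm lying beyond the pads, under the orange book; origin under its centre. Leave it where it stands
- book_high: orange book 105 x 160 x 24 mm lying on the blue one; origin under its centre. Leave it where it stands
- glue: white glue bottle, 44 mm across, 120 mm tall, standing at the left; origin under its centre. Leave it where it stands
- stamp: wooden hand stamp, 42 mm across, 70 mm tall, standing on the board between two mounts; origin under its centre. Leave it where it stands
- label_roll: roll of paper labels, 56 mm across, 28 mm high, lying on the board between two mounts; origin under its centre. Leave it where it stands
- mug: blue mug, 76 mm across, 90 mm tall, at the left; origin under its centre. Leave it where it stands
- bookend: red steel bookend, foot 110 x 120 mm, upright 130 mm tall on its +x side, at the right; origin under the foot's centre. Leave it where it stands

How it is judged:
By the outcome, as a careful person would: the job done as asked, in the order asked, and still so for the second after the job is handed in, with the robot touching nothing.
It also fails if it takes over 51 s, if anything falls off the work surface, if the arm or the gripper's body presses on something with over 40 N, if the wrist force passes 120 N, or if a joint passes its speed limit or range.

## Robot

A 6-joint arm with a two-finger parallel gripper is mounted at the origin on the work surface. World frame = base frame: x ahead of the robot, y to its left, z up, the work surface at z = 0. Lengths are in m, angles in rad, forces in N, time in s.
With the tool pointing down it reaches from about 0.375 to 0.925 m from the base axis. Payload 5.7 kg.
Tool frame: the origin (TCP) lies at the very end of the fingers, on their centre line; the grasp point (between the pads) lies 19 mm behind it; z points along the fingers, y is the line along which they close (so a half turn about z gives the same grasp; the last joint's range is limited). The gripper opens to 85 mm and grips with 20 to 120 N. Pads are 22 mm wide; open, the fingers measure 114 mm over their backs; the gripper's body (76 mm by 85 mm) begins 54 mm behind the grasp point. The pads swing forward as they close: fully open they stand 13 mm farther back than shut.
Start: joints at [-1.464, 0.359, 1.51, -0, 1.272, -0.115], TCP at [0.132, -0.585, 0.231] pointing down, gripper open.
Joint ranges: [-2.97, 2.97], [-1.01, 2.36], [0.21, 2.38], [-0.96, 4.11], [0.2, 2.71], [-2.98, 2.98]. Speed limits (rad/s): [2.39, 2.39, 3.14, 3.14, 3.14, 3.14].

## Interface

Orientations are given as a unit quaternion [x, y, z, w].
In Python, from bench import manip gives the robot as it stands.
- The arm moves only by the tool step_arm, never from a script. Its argument "increments" is one flat list of numbers, 7 for each row, row after row: the turn, a rotation vector about the tool's x, y, z in rad, then the shift along the tool's x, y, z in m, then the closure in counts, from 0 (fully open) to 255 (shut). A call has 1 to 12 rows; each row is the pose to reach, as a shift and turn from the pose commanded when the call began, along the tool's axes at that moment; what a row does not reach only later rows make up. A row lasts 1/8 s, in which the tool goes at most 62.5 mm and 10.7 degrees, less where a joint would pass 70% of its speed; a pose out of reach is approached as far as the arm can. A call with a gripper value outside its range is refused whole. The fingers move at their own pace and stop on an object; "squeeze" is the grip in N (left out, the last holds). Time passes only in rows, so rows that repeat a pose let the fingers close. It gives the time, the measured TCP pose, the force, the opening and the grip force at its end, in the units of the state.
- manip.observe(): the state, without advancing time (a new reading comes with each control period).
- manip.camera(name): name is "scene" or "top"; returns (picture, depth): 400x640x3 uint8, blue, green, red; 400x640 float32, m along the optical axis (not along the pixel's ray), 0 where there is no reading.
- manip.camera_info(name): a dict with "fx", "fy", "cx", "cy" (pixels), "k1" (the pictures are not rectified: a ray, as slopes to the right and down, at radius r is drawn at 1 + k1 r^2 times it, then the intrinsics apply), "pose" (4x4, takes a point from camera to world coordinates). Camera axes: x right, y down, z forward; pixel columns grow to the right and rows downward; lengths in m; the calibration is good to about 2 mm. A picture is of the moment at which its call begins. camera_info takes no time and is no camera call.
- manip.hand_in(): hands the job in; it is judged then, once.
Trained networks look in the newest picture that a camera, given by its name, has taken for a name from the list of things; names that differ only in an ending like _2 or _b are one class to them, and where a whole thing is asked for, a point or a joint stands for the part that bears it (a point fixed in the world has none). Each returns a list of dicts, best first, with "conf" (0 to 1); they miss things now and then, are a little off and sometimes report something else, mostly with a low value. They report only what shows in the picture. A call takes as long as a camera call.
- manip.trace(label, camera): "pixels" (400x640 bool, what is visible of it) and "at" ([column, row] as shares, 0 to 1, of the picture: columns of its width, rows of its height, amid what is visible of it).
- manip.place_of(label, camera): "at" ([column, row] as shares, 0 to 1, of the picture: columns of its width, rows of its height: a listed point, or the origin of a listed thing).
The state is a dict: "clock": time; "qpos": joint angles; "qd": joint speeds; "tau": joint torques, N m; "tcp_pos": TCP position; "eef_rot": TCP orientation; "force": force on the tool from outside, world axes, zero at the start; "ft_torque": the same for the moment, N m; "opening": opening from 0.0 (shut) to 1.0 (fully open); "gripper_force": force on a finger pad.
Only numpy, scipy, OpenCV 4.12 (cv2) and the standard library are available. Lean on these libraries where they do the work, as an engineer would, in place of code of your own. Each camera call takes 0.05 s, during which the arm holds its last target. There are 200 camera calls.

## Working session

There is one attempt and no reset: what is moved stays moved. The work goes in short steps, Python scripts to look and compute and a tool call to move; the robot and the scene stay as the last step left them, time stands still between calls to the robot, and variables do not carry over. Pictures are saved under pics/ and viewed, at most 10 in all, crops included, and the job is handed in when it is done.

Besides the shell and the picture viewer there is one more tool, called after "Call:" as name(argument=value, ...) on one line, values as JSON. step_arm: Moves the arm, as the interface text tells. Its arguments: {"type":"object","properties":{"increments":{"type":"array","items":{"type":"number"}},"squeeze":{"type":"number"}},"required":["increments"]}

```bash
mkdir -p pics; cat > h.py <<'E'
from bench import manip
import numpy as np, cv2
def ray(name,at):
    i=manip.camera_info(name); u=at[0]*640;v=at[1]*400
    d=np.array([(u-i['cx'])/i['fx'],(v-i['cy'])/i['fy']]);s=d.copy()
    for _ in range(20): s=d/(1+i['k1']*(s@s))
    P=np.array(i['pose']); return P[:3,3],P[:3,:3]@np.array([s[0],s[1],1.])
def atz(name,at,z):
    o,d=ray(name,at); return o+d*(z-o[2])/d[2]
E
python3 - <<'E'
from h import *
for c in ('scene','top'):
    p,_=manip.camera(c); cv2.imwrite(f'pics/{c}0.png',p)
    for n,z in [('pad_left',.068),('pad_middle',.068),('pad_right',.068),('tag_left',.076),('tag_middle',.076),('tag_right',.076),('board',0),('stamp',.008),('label_roll',.008),('glue',0),('mug',0),('bookend',0),('book_low',0),('book_high',.034)]:
        r=manip.place_of(n,c)
        print(c,n,[(round(q['conf'],2),np.round(q['at'],3).tolist(),np.round(atz(c,q['at'],z),3).tolist()) for q in r[:2]])
s=manip.observe();print({k:np.round(v,3).tolist() for k,v in s.items()})
E
```

```text
scene pad_left [(0.59, [0.51, 0.412], [0.556, 0.129, 0.068])]
scene pad_middle [(0.59, [0.458, 0.528], [0.562, -0.032, 0.068])]
scene pad_right [(0.47, [0.509, 0.41], [0.553, 0.13, 0.068]), (0.26, [0.44, 0.542], [0.548, -0.06, 0.068])]
scene tag_left [(0.78, [0.464, 0.371], [0.464, 0.127, 0.076]), (0.54, [0.416, 0.602], [0.559, -0.134, 0.076])]
scene tag_middle [(0.7, [0.411, 0.48], [0.471, -0.031, 0.076]), (0.63, [0.343, 0.598], [0.465, -0.19, 0.076])]
scene tag_right [(0.96, [0.341, 0.596], [0.462, -0.191, 0.076])]
scene board [(0.85, [0.443, 0.542], [0.525, -0.03, 0.0]), (0.53, [0.598, 0.277], [0.563, 0.435, -0.0])]
scene stamp [(0.74, [0.418, 0.603], [0.535, -0.112, 0.008])]
scene label_roll [(0.74, [0.454, 0.466], [0.49, 0.053, 0.008]), (0.53, [0.347, 0.593], [0.433, -0.166, 0.008])]
scene glue [(0.85, [0.64, 0.373], [0.7, 0.348, 0.0])]
scene mug [(0.75, [0.596, 0.28], [0.563, 0.429, 0.0])]
scene bookend [(0.75, [0.362, 0.938], [0.657, -0.403, 0.0])]
scene book_low []
scene book_high [(0.75, [0.604, 0.603], [0.787, 0.037, 0.034])]
top pad_left [(0.95, [0.45, 0.55], [0.566, 0.128
[... 354 characters left out ...]
bel_roll [(0.76, [0.491, 0.613], [0.497, 0.053, 0.008])]
top glue [(0.56, [0.345, 0.442], [0.701, 0.345, 0.0])]
top mug [(0.75, [0.306, 0.548], [0.569, 0.415, 0.0])]
top bookend [(0.92, [0.721, 0.48], [0.665, -0.392, 0.0])]
top book_low []
top book_high [(0.92, [0.507, 0.372], [0.784, 0.027, 0.034]), (0.69, [0.339, 0.45], [0.686, 0.348, 0.034])]
{'clock': 1.5, 'qpos': [-1.464, 0.359, 1.51, 0.0, 1.273, -0.115], 'qd': [-0.002, -0.0, -0.0, 0.001, -0.001, 0.001], 'tau': [-0.001, -52.759, -27.904, -0.0, 0.002, -0.0], 'tcp_pos': [0.132, -0.585, 0.231], 'eef_rot': [0.994, 0.111, 0.0, -0.0], 'force': [0.095, 0.356, -0.054], 'ft_torque': [-0.004, 0.007, 0.008], 'gripper_force': 0.0, 'opening': 0.997}
```

View pics/scene0.png

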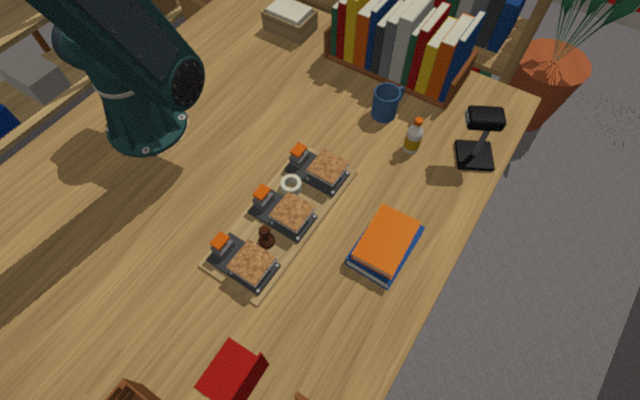

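View pics/top0.png

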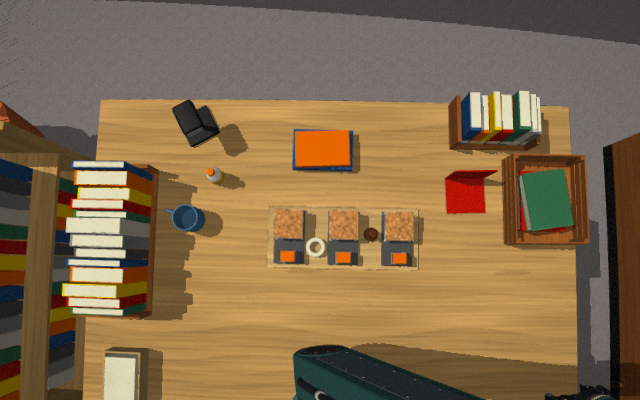

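The top view shows three pads at about (289,223), (343,224), (399,226) px, with tags at (288,257), (343,258), (399,258). The stamp stands between middle and right, and the label roll between left and middle. I'll refine the board pose from the orange tags and cork pads.

```bash
python3 - <<'E'
from h import *
p,d=manip.camera('top'); hsv=cv2.cvtColor(p,cv2.COLOR_BGR2HSV)
m=((hsv[...,0]<14)&(hsv[...,1]>200)&(hsv[...,2]>180)).astype(np.uint8)
n,_,st,c=cv2.connectedComponentsWithStats(m)
for i in range(1,n):
    if st[i,4]>40: print('org',st[i],np.round(c[i],1),np.round(atz('top',(c[i]+.5)/[640,400],.075),4))
for b in [(289,223),(343,224),(399,226)]:
    r=d[b[1]-30:b[1]+30,b[0]-24:b[0]+24]; z=np.median(d[b[1]-5:b[1]+5,b[0]-5:b[0]+5])
    k=((abs(r-z)<.006)&(hsv[b[1]-30:b[1]+30,b[0]-24:b[0]+24,1]>60)).astype(np.uint8)
    n,_,st,c=cv2.connectedComponentsWithStats(k); i=1+st[1:,4].argmax()
    q=c[i]+[b[0]-24,b[1]-30]; print('pad',st[i],q.round(1),z,np.round(atz('top',(q+.5)/[640,400],.068),4))
for n in('pad_left','pad_right'):
  for q in manip.trace(n,'top')[:3]: print(n,q['conf'],np.round(atz('top',q['at'],.068),4),q['pixels'].sum())
E
```

```text
org [ 296  130   54   36 1328] [324.5 146.6] [0.7807 0.0256 0.075 ]
org [ 446  180   39   33 1001] [464.5 198. ] [ 0.636  -0.3823  0.075 ]
org [394 254  12   9  57] [399.8 257.9] [ 0.4615 -0.1937  0.075 ]
pad [  8  17  30  29 724] [287.8 223.8] 1.3988645 [0.5541 0.1275 0.068 ]
pad [ 10  17  29  29 716] [343.3 225.3] 1.3972015 [ 0.5523 -0.032   0.068 ]
pad [ 10  16  29  29 701] [399.1 225.9] 1.3960569 [ 0.5531 -0.1925  0.068 ]
pad_left 0.97 [ 0.5288 -0.0713  0.068 ] 3722
pad_left 0.65 [0.4917 0.0684 0.068 ] 219
pad_right 0.79 [0.5069 0.0137 0.068 ] 3705
```

Call:
step_arm(increments=[0,0,0.2225,0.571,-0.602,0.03,255,0,0,0.2225,0.571,-0.602,0.03,255,0,0,0.2225,0.571,-0.602,0.03,255,0,0,0.2225,0.571,-0.602,0.03,255,0,0,0.2225,0.571,-0.602,0.03,255,0,0,0.2225,0.571,-0.602,0.03,255,0,0,0.2225,0.571,-0.602,0.03,255,0,0,0.2225,0.571,-0.602,0.03,255,0,0,0.2225,0.571,-0.602,0.03,255,0,0,0.2225,0.571,-0.602,0.03,255,0,0,0.2225,0.571,-0.602,0.03,255,0,0,0.2225,0.571,-0.602,0.03,255], squeeze=20)

```text
clock: 3.15
tcp_pos: [0.5166, 0.0607, 0.2044]
eef_rot: [1.0, -0.0, 0.0, 0.0]
force: [1.1, -1.7, 0.5]
opening: 0.002
gripper_force: 0.0
```

Call:
step_arm(increments=[0,0,0,0.04,-0.067,0.06,255,0,0,0,0.04,-0.067,0.06,255,0,0,0,0.04,-0.067,0.119,255,0,0,0,0.04,-0.067,0.119,255,0,0,0,0.04,-0.067,0.119,255,0,0,0,0.04,-0.067,0.119,255])

```text
clock: 3.9
tcp_pos: [0.5573, 0.1254, 0.0877]
eef_rot: [1.0, -0.001, 0.002, -0.0]
force: [0.9, 0.2, -0.3]
opening: 0.002
gripper_force: 0.0
```

```bash
python3 - <<'E'
from h import *
for i in range(2):
    for c in('scene','top'):
        p,_=manip.camera(c); 
        if i==0:cv2.imwrite(f'pics/{c}1.png',cv2.resize(p[130:300,180:460] if c=='scene' else p[170:300,240:460],None,fx=2.5,fy=2.5))
    s=manip.observe();print(s['clock'],s['tcp_pos'],s['force'])
E
```

```text
4.0 [0.55698599 0.12546441 0.08735992] [-0.35318123  0.15149285  0.76301808]
4.1 [0.55642985 0.12550499 0.08671729] [-0.22186594 -0.05546716 -0.3156599 ]
```

View pics/scene1.png

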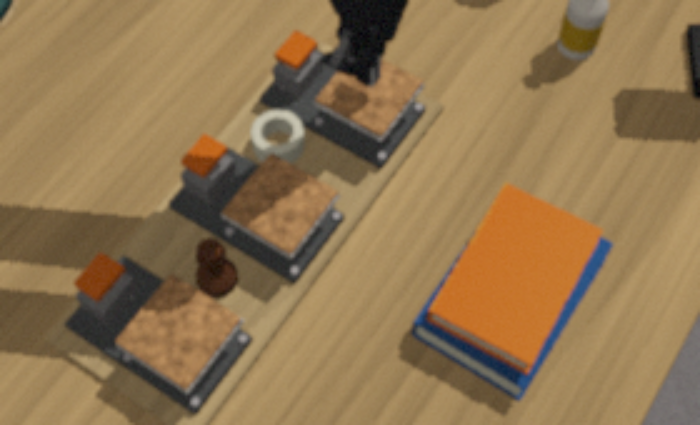

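The fingers (crop about (365,75)) are over the left pad, so I press it now.

Call:
step_arm(increments=[0,0,0,0,0,0.014,255,0,0,0,0,0,0.018,255,0,0,0,0,0,0.022,255,0,0,0,0,0,0.025,255,0,0,0,0,0,0.028,255,0,0,0,0,0,0.028,255,0,0,0,0,0,0.028,255,0,0,0,0,0,0.028,255,0,0,0,0,0,0.028,255])

```text
clock: 5.22
tcp_pos: [0.555, 0.1255, 0.0575]
eef_rot: [1.0, -0.0, -0.001, 0.0]
force: [-1.7, -0.7, 7.9]
opening: 0.002
gripper_force: 4.0
```

```bash
python3 - <<'E'
from h import *
for i in range(4):
    manip.camera('top'); s=manip.observe();print(s['clock'],s['tcp_pos'],s['force'])
E
```

```text
5.275 [0.55499843 0.12554332 0.05752813] [-3.19872354 -1.35138989  8.00873482]
5.325 [0.55495413 0.12552049 0.05751718] [-3.19162514 -0.96765291  8.38682315]
5.375 [0.55494488 0.12552438 0.05752973] [-3.01216463 -0.9351145   8.01659148]
5.425 [0.55495287 0.12551901 0.05750747] [-3.60725623 -1.5588972   7.69572839]
```

Call:
step_arm(increments=[0,0,0,0,0,-0.028,255,0,0,0,0,0,-0.06,255,0,0,0,0,0,-0.06,255,0,0,0,0,0.16,-0.06,255,0,0,0,0,0.16,-0.06,255,0,0,0,0,0.16,-0.06,255,0,0,0,0,0.16,-0.028,255,0,0,0,0,0.16,-0.028,255,0,0,0,0,0.16,-0.028,255,0,0,0,0,0.16,-0.028,255])

```text
clock: 6.68
tcp_pos: [0.556, -0.0339, 0.0859]
eef_rot: [1.0, 0.0, 0.001, 0.0]
force: [-1.4, 0.1, 1.0]
opening: 0.001
gripper_force: 0.0
```

Call:
step_arm(increments=[0,0,0,0,0,0.014,255,0,0,0,0,0,0.018,255,0,0,0,0,0,0.022,255,0,0,0,0,0,0.025,255,0,0,0,0,0,0.028,255,0,0,0,0,0,0.028,255,0,0,0,0,0,0.028,255,0,0,0,0,0,0.028,255,0,0,0,0,0,0.028,255])

```text
clock: 7.8
tcp_pos: [0.5554, -0.0343, 0.0573]
eef_rot: [1.0, -0.0, -0.0, -0.0]
force: [-1.6, 1.1, 2.2]
opening: 0.001
gripper_force: 1.5
```

```bash
python3 - <<'E'
from h import *
for i in range(4):
    manip.camera('top'); s=manip.observe();print(s['clock'],s['tcp_pos'],s['force'])
E
```

```text
7.85 [ 0.55539361 -0.03433171  0.05729599] [-1.90383599  1.86220174  2.59851717]
7.9 [ 0.55539532 -0.03433188  0.05726043] [-1.20577958  1.47846504  3.67844178]
7.95 [ 0.55537315 -0.03435456  0.05724933] [-2.04509269  0.48985602  1.85819367]
8.0 [ 0.55536965 -0.03433618  0.05723936] [-1.8153607   1.89920744  2.90311308]
```

Call:
step_arm(increments=[0,0,0,0,0,-0.028,255,0,0,0,0,0,-0.06,255,0,0,0,0,0,-0.06,255,0,0,0,0,0.16,-0.06,255,0,0,0,0,0.16,-0.06,255,0,0,0,0,0.16,-0.06,255,0,0,0,0,0.16,-0.028,255,0,0,0,0,0.16,-0.028,255,0,0,0,0,0.16,-0.028,255,0,0,0,0,0.16,-0.028,255])

```text
clock: 9.25
tcp_pos: [0.556, -0.1941, 0.086]
eef_rot: [1.0, 0.0, 0.001, 0.0]
force: [-0.2, 0.1, 0.1]
opening: -0.002
gripper_force: 0.0
```

Call:
step_arm(increments=[0,0,0,0,0,0.014,255,0,0,0,0,0,0.018,255,0,0,0,0,0,0.022,255,0,0,0,0,0,0.025,255,0,0,0,0,0,0.028,255,0,0,0,0,0,0.028,255,0,0,0,0,0,0.028,255,0,0,0,0,0,0.028,255,0,0,0,0,0,0.028,255])

```text
clock: 10.38
tcp_pos: [0.5551, -0.1939, 0.0581]
eef_rot: [1.0, -0.0, -0.0, -0.0]
force: [-2.9, 3.1, 11.9]
opening: 0.003
gripper_force: 5.8
```

```bash
python3 - <<'E'
from h import *
for i in range(4):
    manip.camera('top'); s=manip.observe();print(s['clock'],s['tcp_pos'],s['force'])
E
```

```text
10.425 [ 0.55512615 -0.19391713  0.05814496] [-2.1368667   2.88198035 11.39249842]
10.475 [ 0.55511381 -0.1939034   0.05814125] [-3.73665238  2.95679396 11.38319812]
10.525 [ 0.55513695 -0.1938823   0.05815388] [-3.37890779  3.35937997 11.57551878]
10.575 [ 0.55510884 -0.19388706  0.05813857] [-2.55496705  1.84614216 11.65420906]
```

Left 8.0 N, middle 2.7 N and right 11.5 N at about 10 mm, so the middle pad is softest. Next I go above the middle tag.

Call:
step_arm(increments=[0,0,0,0,0,-0.035,255,0,0,0,0,0,-0.07,255,0,0,0,0,0,-0.07,255,0,0,0,-0.093,-0.162,-0.07,255,0,0,0,-0.093,-0.162,-0.07,255,0,0,0,-0.093,-0.162,-0.07,255,0,0,0,-0.093,-0.162,-0.07,255,0,0,0,-0.093,-0.162,-0.035,255,0,0,0,-0.093,-0.162,-0.035,255,0,0,0,-0.093,-0.162,-0.035,255])

```text
clock: 11.82
tcp_pos: [0.4628, -0.0328, 0.0923]
eef_rot: [1.0, -0.001, -0.0, -0.0]
force: [-0.1, 0.4, 0.3]
opening: 0.0
gripper_force: 0.0
```

```bash
python3 - <<'E'
from h import *
for c in('scene','top'):
    p,_=manip.camera(c); cv2.imwrite(f'pics/{c}2.png',cv2.resize(p[130:300,180:460] if c=='scene' else p[170:300,240:460],None,fx=2.5,fy=2.5))
s=manip.observe();print(s['clock'],s['tcp_pos'],s['force'])
E
```

```text
11.925 [ 0.46333618 -0.03285436  0.09286678] [ 0.49827699 -0.63618137  0.61353017]
```

View pics/scene2.png

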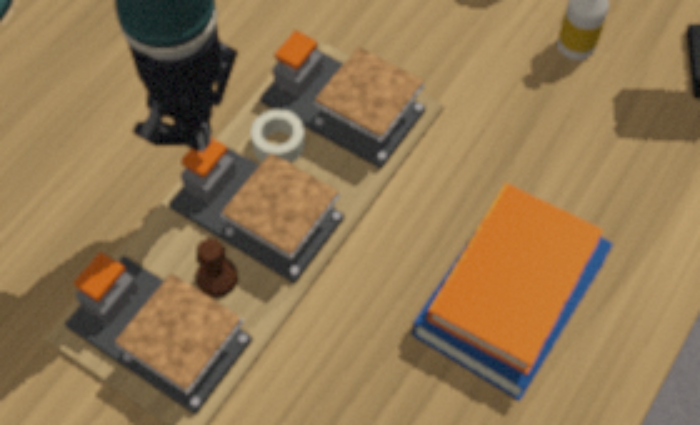

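Fingers are above the middle tag (crop about (205,145)); all the others are untouched. Pushing down.

Call:
step_arm(increments=[0,0,0,0,0,0.014,255,0,0,0,0,0,0.018,255,0,0,0,0,0,0.022,255,0,0,0,0,0,0.026,255,0,0,0,0,0,0.029,255,0,0,0,0,0,0.032,255,0,0,0,0,0,0.034,255,0,0,0,0,0,0.034,255,0,0,0,0,0,0.034,255,0,0,0,0,0,0.034,255])

```text
clock: 13.18
tcp_pos: [0.4625, -0.0324, 0.0598]
eef_rot: [1.0, -0.0, 0.0, 0.0]
force: [-5.8, -1.0, 27.0]
opening: -0.004
gripper_force: 13.3
```

Call:
step_arm(increments=[0,0,0,0,0,-0.03,255,0,0,0,0,0,-0.08,255,0,0,0,0,0,-0.14,255,0,0,0,0,0,-0.18,255,0,0,0,0,0.2,-0.18,255,0,0,0,0,0.2,-0.18,255,0,0,0,0,0.2,-0.18,255,0,0,0,0,0.2,-0.18,255,0,0,0,0,0.2,-0.18,255,0,0,0,0,0.2,-0.18,255])

```text
clock: 14.42
tcp_pos: [0.462, -0.2306, 0.2378]
eef_rot: [1.0, 0.0, -0.0, -0.001]
force: [-0.3, -0.4, 0.4]
opening: -0.004
gripper_force: 0.0
```

```bash
python3 - <<'E'
from h import *
for c in('scene','top'):
    p,_=manip.camera(c); cv2.imwrite(f'pics/{c}3.png',cv2.resize(p[130:300,180:460] if c=='scene' else p[170:300,240:460],None,fx=2.5,fy=2.5))
s=manip.observe();print(s['clock'],s['tcp_pos'],s['force'])
E
```

```text
14.525 [ 0.46222352 -0.23054523  0.23807604] [-0.47529603  0.02788051  0.65187081]
```

View pics/scene3.png

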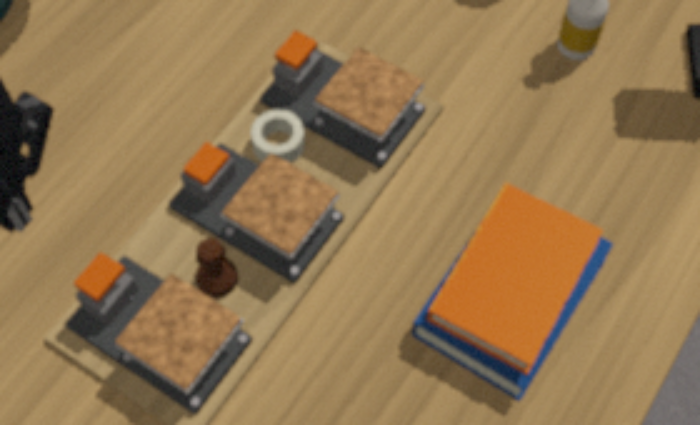

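The middle tag (crop about (207,163)) now sits on its collar. The other two are up, nothing else has moved, and the arm is clear.

```bash
python3 -c "
from bench import manip
print(manip.hand_in())"
```

```text
the job is handed in; nothing more can be done
None
```

I pressed all three pads from left to right and the middle one was softest (2.7 N at about 10 mm, against 8.0 N left and 11.5 N right), so I pushed the middle tag fully down, backed the arm clear and handed the job in at about 14.5 s.

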